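# Bed the lens and ease the palm press back up

## Task

Two small spring-return palm presses stand on the bench: one holds a stud that already has its clear lens on top, the other an open housing without a lens. Push the knob of the press with the lensed stud right down, keep it down for about two seconds so that the lens beds on its seal, then let the plunger come back up to its top slowly, under control the whole way, over two seconds or more; it must never spring up by itself. Leave the stud in its nest and do not work the other press.

Things in the scene. Friction and masses are not known exactly. Their poses are not given: they have to be found in the camera images.
- press_a_knob (a point): Centre of the knob's top on the press to use, which holds the stud with the clear lens. Knob black, round, 48 mm wide, 30 high, top nearly flat over 38 mm and 236 mm above the bench at rest: the highest part of the press. It moves straight down. Press fixed, grey metal: base 205 x 150 x 12 mm, nest under the knob, column on the far side, head top 158 mm up, turned up to 0.3 rad.
- press_a_plunger (a joint): That knob's slide, m: 0 at the top (rest), grows as it is pushed down, stop at 0.046; right down is 0.040 or more (knob top 190 to 196 mm above the bench). A spring lifts it always: 3 N on the knob to start it; its sprung rubber foot meets the lens at 0.034 and gives 12 mm; about 13 N at 0.042, 15 N at the stop. Let go, it snaps up in under 0.1 s.
- lens_stud: Grey fluted round stud, 128 mm in diameter, 47 mm high, with a clear lens on top; loose, lying between three low lugs in the nest straight under the knob. Origin at the centre of its underside, 12 mm above the bench, z up.
- press_b_knob (a point): The same point on the knob of the other press, which is identical but holds an open, empty housing without lens (128 mm in diameter, 36 mm high). Not to be pushed.
Things that resemble listed ones, but are neither listed nor needed, are in the scene too. Leave any orange look-alike of the lens_stud alone.

How it is judged:
By the outcome, as a careful person would: the job done as asked, in the order asked, and still so for the second after the job is handed in, with the robot touching nothing.
It also fails if it takes over 38 s, if anything falls off the work surface, if the arm or the gripper's body presses on something with over 40 N, if the wrist force passes 120 N, or if a joint passes its speed limit or range.

## Robot

A 6-joint arm with a two-finger parallel gripper is mounted at the origin on a cart in front of the work surface, level with it; the furniture and walls round the work are solid. World frame = base frame: x ahead of the robot, y to its left, z up, the work surface at z = 0. Lengths are in m, angles in rad, forces in N, time in s.
With the tool pointing down it reaches from about 0.25 to 0.725 m from the base axis. Payload 4 kg.
Tool frame: the origin (TCP) lies midway between the tips of the shut fingers; the grasp point (between the pads) lies 19 mm behind it; z points along the fingers, x is the direction in which the jaws open and shut, and the axes are right-handed (so a half turn about z gives the same grasp; the last joint's range is limited). The gripper opens to 85 mm and grips with 20 to 120 N. Pads are 22 mm wide; open, the fingers measure 114 mm over their backs; the gripper's body (76 mm by 85 mm) begins 54 mm behind the grasp point. The pads swing forward as they close: fully open they stand 13 mm farther back than shut.
Start: joints at [-1.179, 0.241, 0.005, 1.335, 0, 1.571], TCP at [0.191, -0.462, 0.206] pointing down, gripper open.
Joint ranges: [-2.72, 2.72], [-1.05, 1.87], [-1.09, 1.28], [-1.99, 2.15], [-1.42, 1.44], [-3.14, 3.14]. Speed limits (rad/s): [2.79, 2.79, 3.14, 3.14, 3.14, 3.14].

## Interface

Orientations are given as a unit quaternion [x, y, z, w].
In Python, from workcell import bot, vision, ticket gives the robot as it stands.
- The arm moves only by the tool play_rows, never from a script. Its argument "deltas" is one flat list of numbers, 5 for each row, row after row: the opening, from 0 (shut) to 1 (fully open), then the shift along the tool's x, y, z in units of 60 mm (1.0 is 60 mm), then the turn about the tool's z in degrees. A call has 1 to 12 rows; each row shifts and turns the pose as measured when the row begins, along the tool's axes as they then stand; what a row does not reach is not made up. A row lasts 1/8 s, in which the tool goes at most 62.5 mm and 10.7 degrees, less where a joint would pass 70% of its speed; a pose out of reach is approached as far as the arm can. A call is refused whole if a number of a shift passes 1 or a number of a turn 10.7, either way. A call with a gripper value outside its range is refused whole. The fingers move at their own pace and stop on an object; the grip force is fixed at half the most. Time passes only in rows, so rows that do not move let the fingers close. It gives the time, the measured TCP pose, the force and the opening at its end, in the units of the state.
- bot.get_obs(): the state, without advancing time (a new reading comes with each control period).
- vision.camera(name): name is "scene" or "side" or "wrist"; returns a dict with "color" (480x640x3 uint8, blue, green, red), "intrinsics" (3x3 intrinsics, pixels), "rvec" (rotation vector, rad) and "tvec" (3), from world to camera coordinates, as OpenCV has them. Camera axes: x right, y down, z forward; pixel columns grow to the right and rows downward; lengths in m; the calibration is good to about 2 mm. A picture is of the moment at which its call begins. There is no depth.
- ticket.job_done(): hands the job in, once; it reports no verdict.
The state is a dict: "clock": time; "joint_pos": joint angles; "joint_vel": joint speeds; "tau": joint torques, N m; "eef_pos": TCP position; "tool_rot": TCP orientation; "ft_force": force on the tool from outside, world axes, zero at the start; "ft_torque": the same for the moment, N m; "grip_width": finger opening in m.
Only numpy, scipy, OpenCV 4.12 (cv2) and the standard library are available. Lean on these libraries where they do the work, as an engineer would, in place of code of your own. Each camera call takes 0.05 s, during which the arm holds its last target. There are 200 camera calls.

## Working session

There is one attempt and no reset: what is moved stays moved. The work goes in short steps, Python scripts to look and compute and a tool call to move; the robot and the scene stay as the last step left them, time stands still between calls to the robot, and variables do not carry over. Pictures are saved under pics/ and viewed, about 8 in all and at most 12, crops included, and the job is handed in when it is done.

Besides the shell and the picture viewer there is one more tool, called after ">>>" as name(argument=value, ...), one argument or row to a line, values as JSON. play_rows: Moves the arm, as the interface text tells. Its arguments: {"type":"object","properties":{"deltas":{"type":"array"}},"required":["deltas"]}

```bash
mkdir -p pics
cat > h.py <<'E'
from workcell import bot, vision, ticket
import cv2, numpy as np, pickle
def snap(n,f):
    c=vision.camera(n); cv2.imwrite(f'pics/{f}.png',c['color']); pickle.dump(c,open(f'pics/{f}.pkl','wb')); return c
def load(f): return pickle.load(open(f'pics/{f}.pkl','rb'))
def ray(c,u,v):
    K=np.array(c['intrinsics'],float);R=cv2.Rodrigues(np.array(c['rvec'],float))[0];t=np.array(c['tvec'],float).ravel()
    d=R.T@np.linalg.solve(K,[u,v,1.]);o=-R.T@t
    return o,d
def atz(c,u,v,z):
    o,d=ray(c,u,v); return o+d*(z-o[2])/d[2]
def proj(c,p):
    return cv2.projectPoints(np.array(p,float).reshape(-1,3),np.array(c['rvec'],float),np.array(c['tvec'],float),np.array(c['intrinsics'],float),None)[0].reshape(-1,2)
E
python3 - <<'E'
from h import *
for n in ['scene','side']:
    c=snap(n,n+'0'); print(n,ray(c,320,240))
o=bot.get_obs(); print(o)
a=[load('scene0')['color'],load('side0')['color']]
E
```

```text
scene (array([-0.15310294,  0.65005858,  0.80186359]), array([ 0.54707594, -0.62526059, -0.55657329]))
side (array([-0.05239343,  0.84509455,  0.66485692]), array([ 0.45927456, -0.76651443, -0.44911046]))
{'clock': 0.1, 'joint_pos': array([-1.17900400e+00,  2.41355437e-01,  3.85406427e-03,  1.33522444e+00,
        2.17419197e-06,  1.57080239e+00]), 'joint_vel': array([-0.00227215, -0.00253969,  0.00358302,  0.00065986, -0.00039375,
        0.00212495]), 'tau': array([-2.27932705e-04, -3.73136330e+01,  2.53010756e+01,  1.08291980e-02,
       -8.47839431e-06, -1.78650321e-06]), 'eef_pos': array([ 0.19068408, -0.46153347,  0.20529129]), 'tool_rot': array([ 8.31215571e-01, -5.55949407e-01, -8.01309133e-04, -5.37247614e-04]), 'ft_force': array([-0.03761975,  0.13984147, -0.29876752]), 'ft_torque': array([-0.00638089, -0.00550855, -0.04365218]), 'grip_width': 0.08577491583122916}
```

View pics/scene0.png

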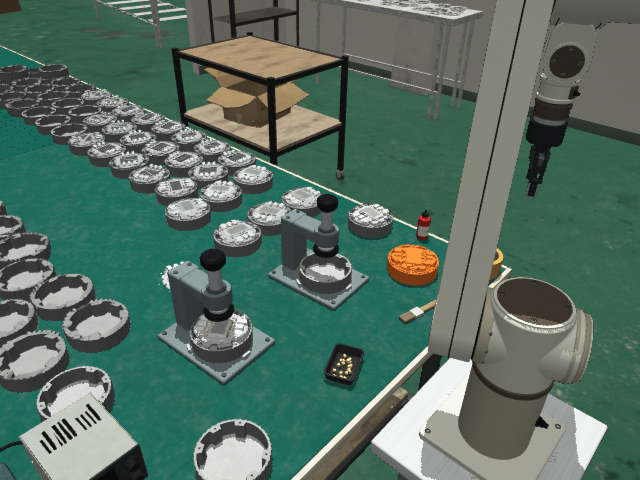

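View pics/side0.png

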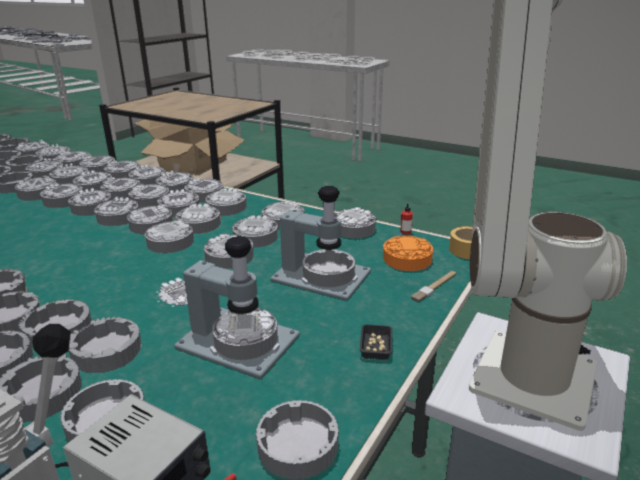

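The scene shows two presses. Their knobs are at (213,258) and (327,203) in the scene view, and at (238,245) and (329,194) in the side view. There is also a black-knobbed lever tool at (50,340) in the side view. Look-alike studs are the loose grey ones at the back and the orange one at (413,263). The nearer press seems to hold the lensed stud, so I'll check that in an enlarged crop.

Run:
```python
from h import *
s,d=load('scene0'),load('side0')
f=lambda im,x,y,w,h,W,H:cv2.resize(im[y:y+h,x:x+w],(W,H),interpolation=cv2.INTER_CUBIC)
a=f(s['color'],150,180,235,200,400,340)
b=f(d['color'],170,180,210,190,400,362)[:340]
# knob crops x8
k1=f(s['color'],190,240,50,30,400,240); k2=f(d['color'],215,228,50,30,400,240)
cv2.imwrite('pics/crop1.png',np.vstack([np.hstack([a,b]),np.hstack([k1,k2])]))
for n,(u,v),(p,q) in [('near',(213,255),(238,243)),('far',(327,200),(329,191))]:
    print(n,atz(s,u,v,.236),atz(d,p,q,.236))
```

```text
near [0.5132697  0.18741497 0.236     ] [0.50742073 0.19625644 0.236     ]
far [ 0.49685141 -0.1130277   0.236     ] [ 0.4923492  -0.10479742  0.236     ]
```

View pics/crop1.png

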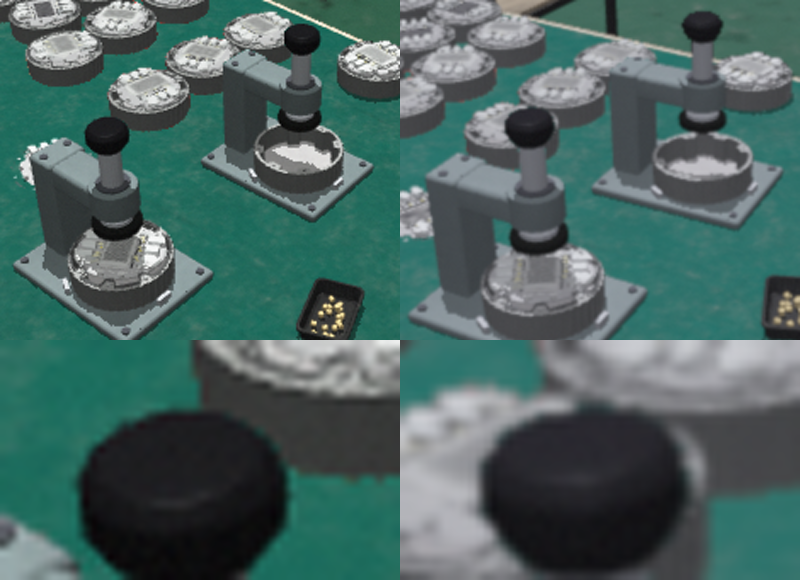

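The near press (scene (213,255), side (238,243)) holds the stud with the clear lens. The far one holds the empty open housing. I'll fit the knob position to its silhouette columns and top rows.

Run:
```python
from h import *
from scipy.optimize import least_squares
s,d=load('scene0'),load('side0')
t=np.linspace(0,6.283,73)
def feats(c,x,y):
    P=[];
    for r,z in((.019,.236),(.0225,.233),(.024,.226)): P.append(np.c_[x+r*np.cos(t),y+r*np.sin(t),0*t+z])
    q=proj(c,np.vstack(P)); return np.array([q[:,0].min(),q[:,0].max(),q[:,1].min()])
m={'s':(s,[200,226,248.7]),'d':(d,[225.2,250.6,236.4])}
for k in('s','d','sd'):
    r=least_squares(lambda p:np.concatenate([feats(m[i][0],*p)-m[i][1] for i in k]),[.51,.19],diff_step=1e-4); print(k,r.x,r.fun.round(2))
p=r.x
o=bot.get_obs()
from scipy.spatial.transform import Rotation as R
T=R.from_quat(o['tool_rot']).as_matrix(); print(T.round(3)); print(o['eef_pos'], T.T@(np.r_[p,.30]-o['eef_pos'])/.06, np.hypot(*p))
```

```text
s [0.51501973 0.18712302] [-0.11  0.11 -0.01]
d [0.51318332 0.19039539] [-0.69  0.69 -0.07]
sd [0.51455297 0.1880774 ] [-0.37 -0.13  0.3  -0.45  0.87 -0.72]
[[ 0.382 -0.924 -0.001]
 [-0.924 -0.382  0.002]
 [-0.002 -0.    -1.   ]]
[ 0.19068408 -0.46153347  0.20529129] [-7.94841046 -9.12294036 -1.5631253 ] 0.5478483934923927
```

>>> play_rows(
  deltas=[0,0,0,-0.3,-9.7,0,0,0,-0.3,-9.7,0,0,0,-0.3,-9.7,0,0,0,-0.3,-9.7,0,0,0,-0.3,-9.7,0,0,0,-0.3,-9.7,0,0,0,-0.3,-9.7,0,0,0,0,0],
)

```text
clock: 1.1
eef_pos: [0.1899, -0.4595, 0.3301]
tool_rot: [1.0, 0.022, -0.002, -0.006]
ft_force: [0.1, 0.9, 0.7]
grip_width: -0.0003
```

>>> play_rows(
  deltas=[0,0.45,-0.8,0,0,0,0.45,-0.8,0,0,0,0.45,-0.8,0,0,0,0.45,-0.8,0,0,0,0.45,-0.8,0,0,0,0.45,-0.8,0,0,0,0.45,-0.8,0,0,0,0.45,-0.8,0,0,0,0.45,-0.8,0,0,0,0.45,-0.8,0,0,0,0.45,-0.8,0,0,0,0.3,-0.5,0,0],
)

```text
clock: 2.6
eef_pos: [0.4951, 0.1226, 0.3209]
tool_rot: [1.0, -0.001, -0.011, -0.01]
ft_force: [-0.2, -0.5, 0.2]
grip_width: -0.0002
```

```bash
cat > go.py <<'E'
from h import *
import sys
from scipy.spatial.transform import Rotation as R
o=bot.get_obs(); T=R.from_quat(o['tool_rot']).as_matrix(); p=np.array([.5146,.1881,float(sys.argv[1])])
print(o['clock'],o['eef_pos'].round(4),'tilt',T[:,2].round(3),'units',(T.T@(p-o['eef_pos'])/.06).round(3),o['joint_pos'].round(2),o['ft_force'].round(2))
E
python3 go.py .25
```

```text
2.6 [0.4951 0.1226 0.3209] tilt [-0.021  0.02  -1.   ] units [ 0.348 -1.068  1.195] [0.23 0.26 0.33 1.65 0.02 1.8 ] [-0.22 -0.46  0.15]
```

>>> play_rows(
  deltas=[0,0.17,-0.54,0.1,0,0,0.17,-0.54,0.1,0,0,0,0,0.4,0,0,0,0,0.4,0,0,0,0,0,0],
)

```text
clock: 3.22
eef_pos: [0.5128, 0.1935, 0.2511]
tool_rot: [1.0, -0.006, -0.017, -0.008]
ft_force: [0.4, -0.3, 1.3]
grip_width: 0.0004
```

```bash
python3 go.py .236
python3 - <<'E'
from h import *
f=lambda im,x,y,w,h,W,H:cv2.resize(im[max(y,0):y+h,x:x+w],(W,H),interpolation=cv2.INTER_CUBIC)
s,d=snap('scene','scene1'),snap('side','side1'); w=snap('wrist','wrist1')
cv2.imwrite('pics/crop2.png',np.vstack([np.hstack([f(s['color'],165,200,100,75,400,300),f(d['color'],190,185,100,75,400,300)]),np.hstack([cv2.resize(w['color'],(400,300)),np.zeros((300,400,3),np.uint8)])]))
E
```

```text
3.225 [0.5128 0.1935 0.2511] tilt [-0.033  0.016 -0.999] units [0.039 0.094 0.25 ] [0.35 0.35 0.27 1.52 0.03 1.93] [ 0.39 -0.26  1.3 ]
```

View pics/crop2.png

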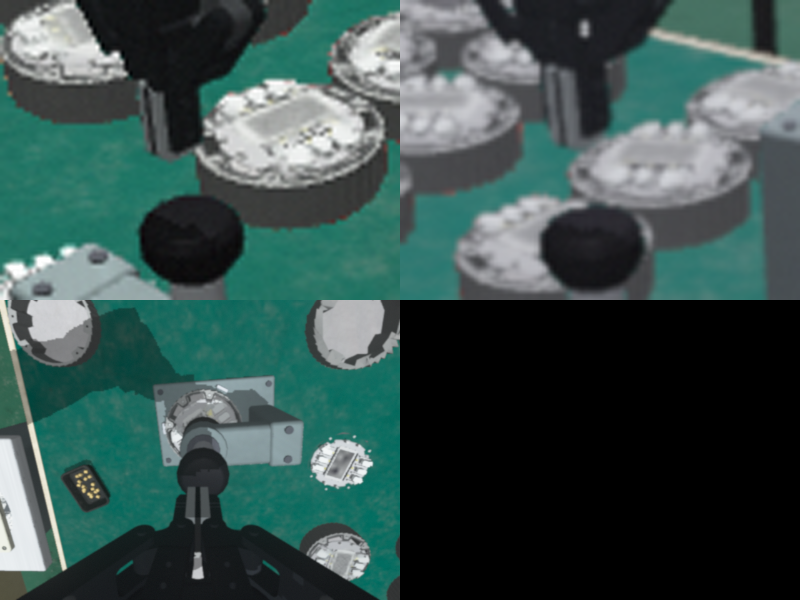

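The fingertips are at scene px (208,239) and side px (235,221), just above the knob, whose centre is at scene (213,258). In the wrist view the knob is at about (325,275). I'll check these against the projected TCP.

Run:
```python
from h import *
o=bot.get_obs();print(o['eef_pos'],o['ft_force'])
for n in('scene1','side1','wrist1'):
    c=load(n); print(n,'tcp',proj(c,o['eef_pos']).round(1),'knob',proj(c,[.5146,.1881,.236]).round(1))
c=load('wrist1'); t=np.linspace(0,6.283,73)
for p in([.5146,.1881],[.5146,.1981],[.5246,.1881]): 
    q=proj(c,np.c_[p[0]+.024*np.cos(t),p[1]+.024*np.sin(t),0*t+.226]); print(q.min(0),q.max(0))
im=c['color'][200:380,230:430]; cv2.imwrite('pics/w2.png',cv2.resize(im,(800,720),interpolation=cv2.INTER_CUBIC)[:600])
```

```text
[0.51487497 0.19389576 0.25482168] [ 0.32471597  0.20381218 -1.03015654]
scene1 tcp [[208.6 247.7]] knob [[212.2 254.9]]
side1 tcp [[234.7 232.1]] knob [[237.7 240.3]]
wrist1 tcp [[316.1 293.1]] knob [[316.7 287.2]]
[274.95733331 239.31840644] [359.73025287 317.17336196]
[274.16243879 221.65845962] [360.1883994  301.83254244]
[292.52320734 239.30376198] [377.54039846 317.26929872]
```

View pics/w2.png

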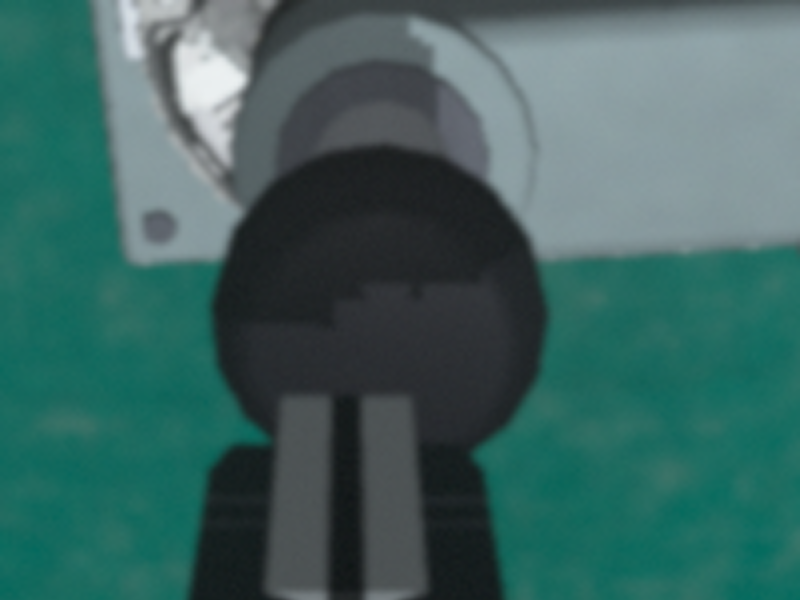

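>>> play_rows(
  deltas=[0,0.06,0.08,0.1,0,0,0,0,0.1,0,0,0,0,0.1,0],
)

```text
clock: 3.75
eef_pos: [0.5199, 0.1889, 0.2385]
tool_rot: [1.0, -0.007, -0.011, -0.01]
ft_force: [0.6, 0.1, -0.4]
grip_width: -0.0001
```

```bash
python3 go.py .236
```

```text
3.75 [0.5199 0.1889 0.2385] tilt [-0.021  0.02  -1.   ] units [-0.087  0.015  0.043] [0.33 0.35 0.24 1.47 0.03 1.92] [ 0.57  0.13 -0.43]
```

>>> play_rows(
  deltas=[0,0,0,0.1,0,0,0,0,0.1,0,0,0,0,0.1,0],
)

```text
clock: 4.12
eef_pos: [0.5193, 0.1892, 0.2191]
tool_rot: [1.0, -0.007, -0.011, -0.01]
ft_force: [0.2, 0.1, 0.1]
grip_width: -0.0001
```

```bash
python3 go.py .192
python3 - <<'E'
from h import *
f=lambda im,x,y,w,h,W,H:cv2.resize(im[max(y,0):y+h,x:x+w],(W,H),interpolation=cv2.INTER_CUBIC)
s,d=snap('scene','scene2'),snap('side','side2')
cv2.imwrite('pics/crop3.png',np.hstack([f(s['color'],165,210,100,75,400,300),f(d['color'],190,195,100,75,400,300)]))
E
```

```text
4.125 [0.5193 0.1892 0.2191] tilt [-0.021  0.02  -1.   ] units [-0.068  0.028  0.454] [0.33 0.35 0.19 1.42 0.03 1.92] [0.22 0.05 0.14]
```

View pics/crop3.png

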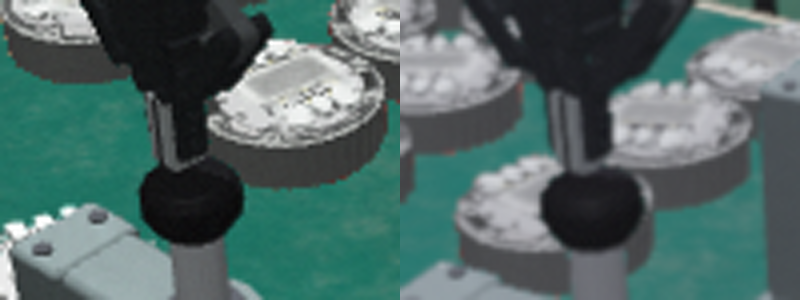

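The tips are just over the knob and not in contact yet: the force is about 0 and the knob is still at its rest height. They look centred to within about 4 mm. The visible tips sit about 15 mm above the reported TCP, so from here I go by force and picture, not the TCP height.

>>> play_rows(
  deltas=[0,-0.02,0.02,0.07,0,0,0,0,0.07,0],
)

```text
clock: 4.47
eef_pos: [0.5176, 0.1881, 0.2102]
tool_rot: [1.0, -0.007, -0.011, -0.01]
ft_force: [-1.8, -0.4, 2.4]
grip_width: 0.0002
```

```bash
python3 go.py .192
```

```text
4.475 [0.5176 0.1881 0.2102] tilt [-0.022  0.019 -1.   ] units [-0.043  0.006  0.305] [0.33 0.35 0.17 1.4  0.03 1.92] [-1.76 -0.43  2.45]
```

>>> play_rows(
  deltas=[0,0,0,0.1,0,0,0,0,0.1,0,0,0,0,0.1,0],
)

```text
clock: 4.85
eef_pos: [0.5177, 0.1881, 0.1928]
tool_rot: [1.0, -0.007, -0.01, -0.01]
ft_force: [-0.9, -1.9, 4.4]
grip_width: -0.0003
```

```bash
python3 go.py .192
python3 - <<'E'
from h import *
f=lambda im,x,y,w,h,W,H:cv2.resize(im[max(y,0):y+h,x:x+w],(W,H),interpolation=cv2.INTER_CUBIC)
s,d=snap('scene','scene3'),snap('side','side3')
cv2.imwrite('pics/crop4.png',np.hstack([f(s['color'],165,220,100,75,400,300),f(d['color'],190,205,100,75,400,300)]))
E
```

```text
4.85 [0.5177 0.1881 0.1928] tilt [-0.02   0.019 -1.   ] units [-0.051  0.001  0.015] [0.33 0.36 0.13 1.36 0.02 1.92] [-0.88 -1.92  4.39]
```

View pics/crop4.png

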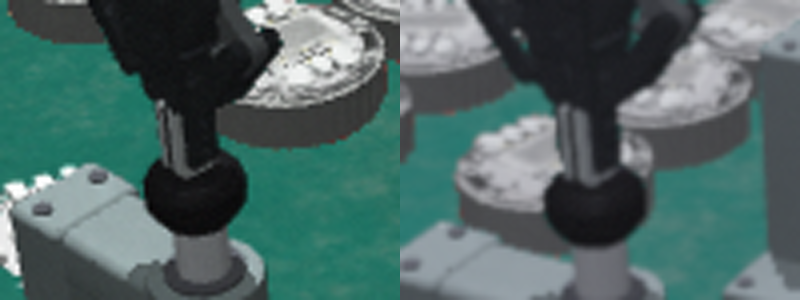

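The knob has gone down with the tips, by about 10 px or 20 mm, and the tips sit centrally on it. I'll continue down to about 13 N.

>>> play_rows(
  deltas=[0,0,0,0.1,0,0,0,0,0.1,0,0,0,0,0.08,0],
)

```text
clock: 5.32
eef_pos: [0.5178, 0.1881, 0.1769]
tool_rot: [1.0, -0.007, -0.009, -0.01]
ft_force: [-1.5, -1.4, 6.7]
grip_width: 0.0001
```

```bash
python3 go.py .172
```

```text
5.325 [0.5178 0.1881 0.1769] tilt [-0.018  0.019 -1.   ] units [-0.052  0.003  0.082] [0.33 0.36 0.1  1.32 0.02 1.92] [-1.46 -1.39  6.69]
```

>>> play_rows(
  deltas=[0,0,0,0.07,0,0,0,0,0.07,0,0,0,0,0.03,0],
)

```text
clock: 5.7
eef_pos: [0.518, 0.1881, 0.1706]
tool_rot: [1.0, -0.007, -0.007, -0.01]
ft_force: [-4.1, -2.3, 12.7]
grip_width: -0.0
```

```bash
python3 go.py .170
```

```text
5.7 [0.518  0.1881 0.1706] tilt [-0.014  0.02  -1.   ] units [-0.056  0.002  0.012] [0.33 0.36 0.08 1.3  0.02 1.92] [-4.15 -2.28 12.66]
```

>>> play_rows(
  deltas=[0,0,0,0.05,0,0,0,0,0.03,0,0,0,0,0.02,0,0,0,0,0.02,0],
)

```text
clock: 6.2
eef_pos: [0.5181, 0.1882, 0.1711]
tool_rot: [1.0, -0.008, -0.004, -0.011]
ft_force: [-3.5, -1.8, 11.7]
grip_width: -0.0001
```

```bash
python3 go.py .170
python3 - <<'E'
from h import *
f=lambda im,x,y,w,h,W,H:cv2.resize(im[max(y,0):y+h,x:x+w],(W,H),interpolation=cv2.INTER_CUBIC)
s,d=snap('scene','scene4'),snap('side','side4')
for c in(s,d): print([(z,proj(c,[.516,.189,z]).round(1)) for z in(.236,.226,.206,.184,.180)])
cv2.imwrite('pics/crop5.png',np.hstack([f(s['color'],165,230,100,120,400,480),f(d['color'],190,215,100,120,400,480)]))
E
```

```text
6.2 [0.5181 0.1882 0.1711] tilt [-0.008  0.022 -1.   ] units [-0.058  0.003  0.019] [0.33 0.36 0.08 1.29 0.02 1.92] [-3.55 -1.84 11.68]
[(0.236, array([[211.4, 254.8]])), (0.226, array([[211.9, 259.2]])), (0.206, array([[212.9, 267.8]])), (0.184, array([[214., 277.]])), (0.18, array([[214.2, 278.7]]))]
[(0.236, array([[236.8, 240.3]])), (0.226, array([[237.2, 245.3]])), (0.206, array([[238.1, 255. ]])), (0.184, array([[239. , 265.4]])), (0.18, array([[239.1, 267.3]]))]
```

View pics/crop5.png

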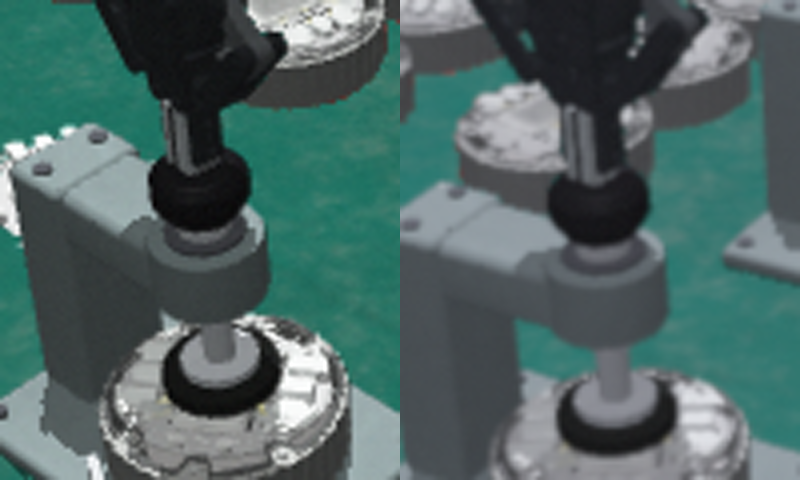

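The foot is bedded on the lens: the black ring sits at scene (220,322) with the knob down near the head. The force has slipped to 11.7 N, so I'll press a bit harder and hold.

>>> play_rows(
  deltas=[0,0,0,0.08,0,0,0,0,0.07,0,0,0,0,0.06,0,0,0,0,0.06,0],
)

```text
clock: 6.8
eef_pos: [0.5184, 0.1883, 0.1645]
tool_rot: [1.0, -0.008, 0.0, -0.012]
ft_force: [-7.0, -3.8, 21.9]
grip_width: 0.0003
```

```bash
python3 go.py .170
```

```text
6.8 [0.5184 0.1883 0.1645] tilt [ 0.001  0.024 -1.   ] units [-0.063  0.002 -0.092] [0.33 0.36 0.05 1.26 0.02 1.92] [-6.97 -3.84 21.85]
```

That's at the stop (22 N). I'll hold there for over two seconds.

>>> play_rows(
  deltas=[0,0,0,0.05,0,0,0,0,0.05,0,0,0,0,0.05,0,0,0,0,0.05,0,0,0,0,0.05,0,0,0,0,0.05,0,0,0,0,0.05,0,0,0,0,0.05,0],
)

```text
clock: 7.8
eef_pos: [0.5189, 0.1884, 0.1646]
tool_rot: [1.0, -0.008, 0.01, -0.015]
ft_force: [-7.1, -3.7, 17.7]
grip_width: -0.0002
```

>>> play_rows(
  deltas=[0,0,0,0.05,0,0,0,0,0.05,0,0,0,0,0.05,0,0,0,0,0.05,0,0,0,0,0.05,0,0,0,0,0.05,0,0,0,0,0.05,0,0,0,0,0.05,0],
)

```text
clock: 8.8
eef_pos: [0.5193, 0.1886, 0.1647]
tool_rot: [1.0, -0.008, 0.02, -0.018]
ft_force: [-7.4, -4.2, 17.5]
grip_width: 0.0002
```

>>> play_rows(
  deltas=[0,-0.02,0,0.02,0,0,-0.02,0.01,0.01,0,0,-0.01,0,0,0,0,0,0,0,0,0,0,0,0,0,0,0,0,-0.01,0],
)

```text
clock: 9.55
eef_pos: [0.5197, 0.1887, 0.1767]
tool_rot: [0.999, -0.009, 0.028, -0.021]
ft_force: [-2.7, -1.9, 9.2]
grip_width: 0.0001
```

```bash
python3 go.py .215
```

```text
9.55 [0.5197 0.1887 0.1767] tilt [ 0.057  0.042 -0.998] units [-0.049 -0.016 -0.642] [0.34 0.3  0.01 1.21 0.02 1.92] [-2.71 -1.87  9.19]
```

>>> play_rows(
  deltas=[0,0,0,-0.01,0,0,0,0,-0.015,0,0,0,0,-0.015,0,0,0,0,-0.015,0,0,0,0,-0.02,0,0,0,0,-0.02,0],
)

```text
clock: 10.3
eef_pos: [0.5197, 0.1887, 0.1863]
tool_rot: [0.999, -0.008, 0.03, -0.022]
ft_force: [-2.5, -1.5, 4.9]
grip_width: -0.0
```

```bash
python3 go.py .215
```

```text
10.3 [0.5197 0.1887 0.1863] tilt [ 0.061  0.043 -0.997] units [-0.057 -0.01  -0.483] [0.34 0.29 0.02 1.23 0.02 1.92] [-2.5  -1.48  4.91]
```

>>> play_rows(
  deltas=[0,0,0,-0.02,0,0,0,0,-0.02,0,0,0,0,-0.02,0,0,0,0,-0.02,0,0,0,0,-0.02,0,0,0,0,-0.02,0,0,0,0,-0.02,0,0,0,0,-0.02,0],
)

```text
clock: 11.3
eef_pos: [0.5197, 0.1887, 0.1968]
tool_rot: [0.999, -0.008, 0.031, -0.022]
ft_force: [-0.2, -0.5, 4.2]
grip_width: 0.0003
```

```bash
python3 go.py .215
```

```text
11.3 [0.5197 0.1887 0.1968] tilt [ 0.062  0.044 -0.997] units [-0.067 -0.003 -0.308] [0.34 0.29 0.04 1.25 0.02 1.92] [-0.19 -0.45  4.25]
```

>>> play_rows(
  deltas=[0,0,0,-0.02,0,0,0,0,-0.02,0,0,0,0,-0.02,0,0,0,0,-0.02,0,0,0,0,-0.02,0,0,0,0,-0.02,0,0,0,0,-0.02,0,0,0,0,-0.02,0],
)

```text
clock: 12.3
eef_pos: [0.5197, 0.1887, 0.2069]
tool_rot: [0.999, -0.008, 0.031, -0.023]
ft_force: [1.3, 1.0, 3.0]
grip_width: 0.0
```

>>> play_rows(
  deltas=[0,0,0,-0.02,0,0,0,0,-0.02,0,0,0,0,-0.02,0,0,0,0,-0.02,0,0,0,0,-0.02,0,0,0,0,-0.02,0],
)

```text
clock: 13.05
eef_pos: [0.5178, 0.188, 0.2127]
tool_rot: [0.999, -0.008, 0.029, -0.022]
ft_force: [0.0, 0.2, -0.3]
grip_width: -0.0001
```

```bash
python3 go.py .215
```

```text
13.05 [0.5178 0.188  0.2127] tilt [ 0.059  0.044 -0.997] units [-0.051 -0.003 -0.041] [0.34 0.28 0.07 1.29 0.02 1.92] [ 0.04  0.16 -0.29]
```

The force is zero, so the plunger is at its top and the tips have left it. I'll retreat upward and check.

>>> play_rows(
  deltas=[0,0,0,-0.05,0,0,0,0,-0.2,0,0,0,0,-0.5,0,0,0,0,-0.6,0,0,0,0,-0.4,0,0,0,0,0,0,0,0,0,0,0],
)

```text
clock: 13.92
eef_pos: [0.511, 0.183, 0.3228]
tool_rot: [0.999, -0.008, 0.029, -0.022]
ft_force: [0.1, -0.3, -0.6]
grip_width: 0.0
```

```bash
python3 go.py .215
python3 - <<'E'
from h import *
f=lambda im,x,y,w,h,W,H:cv2.resize(im[max(y,0):y+h,x:x+w],(W,H),interpolation=cv2.INTER_CUBIC)
s,d=snap('scene','scene5'),snap('side','side5')
cv2.imwrite('pics/crop6.png',np.hstack([f(s['color'],150,190,133,190,400,570),f(d['color'],175,180,133,190,400,570)]))
a,b=load('scene0')['color'],s['color']
df=cv2.absdiff(a,b).max(2)>40
for n,(x,y,w,h) in {'knobA':(195,246,36,26),'studA':(185,305,75,60),'pressB':(265,190,110,120)}.items(): print(n,df[y:y+h,x:x+w].mean().round(3))
E
```

```text
13.925 [0.511  0.183  0.3228] tilt [ 0.059  0.044 -0.997] units [-0.046 -0.005  1.798] [0.33 0.25 0.32 1.56 0.02 1.92] [ 0.06 -0.28 -0.64]
knobA 0.0
studA 0.0
pressB 0.0
```

View pics/crop6.png

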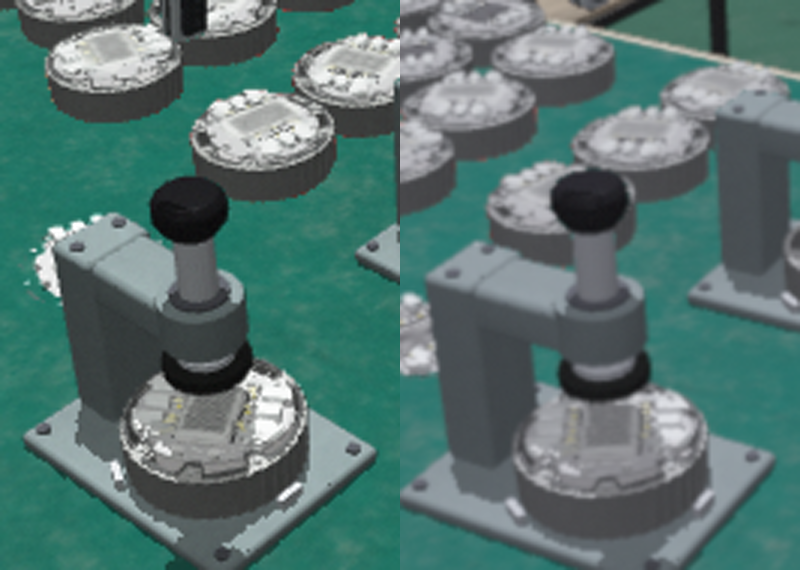

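The plunger is back at the top with the knob at scene (213,258) as at the start. The stud is in its nest, press B is unchanged, and the gripper is clear.

```bash
python3 -c "
from h import *
print(ticket.job_done())"
```

```text
the job is handed in; nothing more can be done
None
```

I pressed the knob of the press holding the lensed stud, using shut fingers, until it reached its stop, and handed the job in at about 14 s.

- **Hold:** I held the knob down from about 6.4 s to 8.8 s. The force was 22 N on reaching the stop and about 17.5 N through the hold. Just before that, between 5.7 and 6.2 s, the force slipped to 11.7 N, so I pressed harder.
- **Release:** The plunger came up over about 4 s (8.8 to 13 s). At every reading on the way up the fingers were still on the knob, with the force falling steadily from 9 N to 3 N. It read zero at the last one. I then retreated about 110 mm above it.
- **Last checks:** Compared with the first scene picture, there was no visible change at the knob, the stud in its nest or the other press.
- **What disagreed:**
  - The knob was met with the reported TCP about 20 mm below its given height of 236 mm. I therefore judged depth by force and pictures, not by TCP height.
  - The tool also tilted about 4° under load, without slipping off the knob.

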